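Load a turned handle into the cross-drilling jig

TASK

Get the handle blank with the brass ferrule ready for its hanging hole: first flip the jig's red end stop down, then lay the blank in the open part of the V-groove short of the bridge, wooden butt towards the stop, and let go so that it settles. Then take it again by its ferrule end and slide it gently under the bridge until its butt rests against the stop, without shifting the stop along its rail, and press the red toggle-clamp handle right down to hold it. Do not let the blank drop, and leave the plain blanks and the other things on the bench where they are.

Things in the scene. Friction and masses are not known exactly. Their poses are not given: they have to be found in the camera images.
- jig: cross-drilling jig fixed to the bench: plywood board with an aluminium V-block. Origin on the bench below the groove's axis; +x along the groove towards the end stop, z up, mechanisms on the -y side. V-block: x -170 to +145, y -30 to +30 mm, flat top z 40 mm. The 90 degree V is 28 mm wide, 14 mm deep, open at its -x end; a 36 mm blank in it has its axis at y 0, z 51.5 mm
- bridge (a point): fixed point on the groove's axis under the middle of the dark steel bridge with the drill bush. The bridge covers the groove for 20 mm each way along it (jig x +48 to +88 mm): posts 22 to 30 mm to either side of the axis, underside at z 75 mm (5 mm above a blank), bush top at z 94 mm. Before it the groove is open above, but for the raised clamp arm at jig x 0 to +30 mm
- groove_entry (a point): fixed point on the groove's axis (z 51.5 mm, as for a blank lying in it), 215 mm before the stop face, in the open part: a good place for the middle of the blank when it is laid in. Axes as the jig's; the butt then ends clear of the raised clamp arm
- stop_face (a point): point where the axis of a blank lying in the groove meets the end stop's face when the stop is down: z 51.5 mm, x +110 mm in the jig. Axes as the jig's: the face looks to -x. It travels with the stop's blue carriage
- stop_carriage (a joint): position of the stop's blue carriage on its rail, m, 0 at the start, + away from the bridge. Its black lock knob is tight: it slips along the rail only when pushed with more than 20 N
- flip_stop (a joint): angle of the red flip arm that carries the steel stop plate, rad: 0 = down across the groove (hard end), larger = raised. Its hinge is parallel to the groove, 45 mm from the groove's axis on the jig's -y side, at z 66 mm, 8 mm beyond the stop face. Arm 60 mm long, 12 mm wide, top at z 75 mm when down. Stays where left; takes 2 to 5 N. Press its end down along its arc: straight down it may bind
- flip_top (a point): point on top of the red flip arm, 45 mm from its hinge; above the groove's axis when down. It moves with the arm
- clamp (a joint): angle of the toggle clamp's red handle, rad: 0 = right down (level, hard end), larger = raised. It brings the clamp arm's sprung rubber foot down on the blank 95 mm before the stop face. It takes up to 0.45 N m at its hinge, most when nearly closed; press its end down along its arc (straight down it may bind). It stays shut, or wherever it is left
- clamp_hinge (a point): fixed point: hinge of the red clamp handle, parallel to the groove: x +15 mm, y -78 mm, z 84 mm in the jig. Axes as the jig's: closed, the handle points to -y
- clamp_tip (a point): top of the outer end of the red clamp handle, 95 mm out from the hinge and 16 mm above its centre line. The handle is 20 mm wide and 16 mm thick; closed, its top is at z 100 mm. It moves with the handle
- blank_mid (a point): centre of the handle blank to load: turned reddish wood, 36 mm diameter, 200 mm long, about 0.14 kg, its last 20 mm a brass ferrule of 28 mm diameter. x runs from the wooden butt (-100 mm) to the ferrule end (+100 mm); y and z turn as it rolls. It starts in one of the rack's three places (varies), axis 39.5 mm above the bench; its top lies 69.5 mm up once in the groove
- blank_butt (a point): centre of the blank's wooden butt end
- blank_ferrule (a point): centre of the blank's brass ferrule end, 200 mm from the butt
- blank: the same blank as a solid (its origin lies on its surface at mid-length; use blank_mid)
- rack: plywood stock rack fixed to the bench, 140 x 235 mm, 26 mm high; origin under its centre. Its three V-notched places lie along x, side by side at y -75, 0 and +75 mm; the notched strips are at x -62 and +62 mm (16 mm wide), and between them the fingers have free room down to the bench
- plain_a_mid (a point): bystander: centre of a plain light blank without ferrule, 36 mm diameter, 200 mm long, in the rack
- plain_b_mid (a point): bystander: centre of a plain dark blank without ferrule, 36 mm diameter, 200 mm long, in the rack
- gouge: bystander: turning gouge with a dark handle, 440 mm long, 34 mm thick, lying on the bench along its x
- wax: bystander: tin of wax with a green lid, 72 mm diameter, 50 mm tall
- sanding_block: bystander: cork sanding block 100 x 60 x 28 mm
- pencil: bystander: flat red carpenter's pencil, 180 mm along its x
- callipers: bystander: steel outside callipers, flat, about 130 x 90 mm, origin at the pivot
- bowl: bystander: small turned bowl, 130 mm diameter, 50 mm tall

How it is judged:
By the outcome, as a careful person would: the job done as asked, in the order asked, and still so for the second after the job is handed in, with the robot touching nothing.
It also fails if it takes over 72 s, if anything falls off the work surface, if the arm or the gripper's body presses on something with over 40 N, if the wrist force passes 120 N, or if a joint passes its speed limit or range.

ROBOT

A 6-joint arm with a two-finger parallel gripper is mounted at the origin on the work surface. World frame = base frame: x ahead of the robot, y to its left, z up, the work surface at z = 0. Lengths are in mm, angles in rad, forces in N, time in s.
With the tool pointing down it reaches from about 325 to 875 mm from the base axis. Payload 4.4 kg.
Tool frame: the origin (TCP) lies on the centre line of the jaws, within the pads' length; the fingertips stand ahead of it and the grasp point (between the pads) lies 6 mm ahead of it (ctrl.tcp_to_tips is the z of the fingertips in the tool frame, in mm); z points along the fingers, y is the direction in which the jaws open and shut (so a half turn about z gives the same grasp; the last joint's range is limited). The gripper opens to 85 mm and grips with 20 to 120 N. Pads are 22 mm wide; open, the fingers measure 114 mm over their backs; the gripper's body (76 mm by 85 mm) begins 54 mm behind the grasp point. The pads swing forward as they close: fully open they stand 13 mm farther back than shut.
Start: joints at [1.159, 0.207, 1.542, -0, 1.393, -0.15], TCP at [148.831, 555.407, 217.682] pointing down, gripper open.
Joint ranges: [-2.73, 2.73], [-0.86, 2.22], [0.23, 2.46], [-1.11, 4.25], [0.08, 2.63], [-2.82, 2.82]. Speed limits (rad/s): [2.79, 2.79, 3.14, 3.14, 3.14, 3.14].

INTERFACE

Orientations are given as a 3x3 rotation matrix whose columns are the frame's x, y, z axes.
In Python, from plant import ctrl, sensors, optics gives the robot as it stands. Calls block until the motion is done:
- ctrl.move_ptp(position, orientation): joint-space move of the TCP to a pose.
- ctrl.move_l(position, rot=None, vel=150, threshold=None): straight line of the TCP; rot=None keeps the orientation; vel is the mean speed in mm/s. With threshold (N) it stops when the force on the tool has changed by that much, and returns True; else False.
- ctrl.set_joints(angles): joint-space move.
- ctrl.gripper_to(opening, force=None): finger opening in mm; force is the grip in N (None keeps the last); returns when the fingers have stopped.
- ctrl.hold(seconds).
- ctrl.solve_ik(position, orientation): joint angles nearest the present ones, or None.
- sensors.read_state(): the state.
- optics.grab_frame(name): name is "side" or "top" or "wrist"; returns (picture, depth): 480x640x3 uint8, red, green, blue; 480x640 float32, mm along the optical axis (not along the pixel's ray), 0 where there is no reading.
- optics.camera_params(name): a dict with "mtx" (3x3 intrinsics, pixels), "k1" (the pictures are not rectified: a ray, as slopes to the right and down, at radius r is drawn at 1 + k1 r^2 times it, then the intrinsics apply), "R" (3x3) and "t" (3): a world point X has camera coordinates R X + t; the wrist camera has in their place "T_tool_cam" (4x4, takes a point from camera to tool coordinates, whose origin is the TCP and whose axes are the flange's). Camera axes: x right, y down, z forward; pixel columns grow to the right and rows downward; lengths in mm; the calibration is good to about 2 mm. A picture is of the moment at which its call begins: read the wrist's pose just before it. camera_params takes no time and is no camera call.
A pose or a line that the arm cannot do raises ctrl.MotionError and nothing moves.
- ctrl.finish_job(): hands the job in, once; it reports no verdict.
The state is a dict: "t": time; "q": joint angles; "qvel": joint speeds; "tau": joint torques, N m; "eef_pos": TCP position; "eef_rot": TCP orientation; "force": force on the tool from outside, world axes, zero at the start; "wrist_torque": the same for the moment, N m; "grip_width": finger opening in mm.
Only numpy, scipy, OpenCV 4.12 (cv2) and the standard library are available. Lean on these libraries where they do the work, as an engineer would, in place of code of your own. Each camera call takes 0.05 s, during which the arm holds its last target.

## Working session

There is one attempt and no reset: what is moved stays moved. The work goes in short steps, each a Python script; the robot and the scene stay as the last script left them, time stands still between calls to the robot, and variables do not carry over. Pictures are saved under pics/ and viewed, and the job is handed in when it is done.

```bash
ls; mkdir -p pics
python3 - <<'E'
from plant import ctrl, sensors, optics
import cv2, numpy as np
s=sensors.read_state(); print(s, ctrl.tcp_to_tips)
for n in ("side","top"):
    p,d=optics.grab_frame(n); cv2.imwrite(f"pics/{n}0.png",p[:,:,::-1]); np.savez(f"pics/{n}0.npz",p=p,d=d)
    print(n,optics.camera_params(n))
print(optics.camera_params("wrist"))
E
```

```text
pics
{'t': 0.0, 'q': array([ 1.15852491e+00,  2.07425487e-01,  1.54299155e+00,  1.55549672e-05,
        1.39351738e+00, -1.50500774e-01]), 'qvel': array([-0.00208356,  0.00108772, -0.00184039,  0.00113874, -0.00061112,
       -0.0008405 ]), 'tau': array([-5.23796316e-04, -3.83030534e+01, -2.91594422e+01, -3.42888216e-04,
        1.08087357e-02,  1.02795664e-05]), 'eef_pos': array([148.48316508, 554.65933625, 216.50487328]), 'eef_rot': array([[-9.65932377e-01,  2.58792845e-01, -9.52352587e-04],
       [ 2.58794338e-01,  9.65930077e-01, -2.13941841e-03],
       [ 3.66239829e-04, -2.31299697e-03, -9.99997258e-01]]), 'force': array([-0.07576569, -0.22962906, -0.66842763]), 'wrist_torque': array([0.02290163, 0.00436189, 0.06227894]), 'grip_width': 85.20105685780426} 25.0
side {'mtx': array([[523.37697938,   0.        , 317.41208575],
       [  0.        , 523.37697938, 240.11793056],
       [  0.        ,   0.        ,   1.        ]]), 'k1': -0.14618832462710726, 'R': array([[ 0.99398384, -0.10689278, -0.02387586],
       [-0.07713427, -0.52841534, -0.84547474],
       [ 0.07775878,  0.84
[... 333 characters left out ...]
    [-0.98679991, -0.00954766, -0.16166258],
       [ 0.16174161, -0.00817925, -0.98679925]]), 't': array([  57.94258402,  564.77186646, 1267.57306502])}
{'mtx': array([[363.35378455,   0.        , 319.34745252],
       [  0.        , 363.35378455, 236.23800761],
       [  0.        ,   0.        ,   1.        ]]), 'k1': -0.06296514160948309, 'T_tool_cam': array([[-8.58590400e-05, -9.50235848e-01, -3.11531419e-01,
         8.07594519e+01],
       [ 9.99999996e-01, -9.20631145e-05,  5.20856660e-06,
        -1.41133967e+00],
       [-3.36299194e-05, -3.11531417e-01,  9.50235852e-01,
        -1.56105191e+02],
       [ 0.00000000e+00,  0.00000000e+00,  0.00000000e+00,
         1.00000000e+00]])}
```

View pics/side0.png

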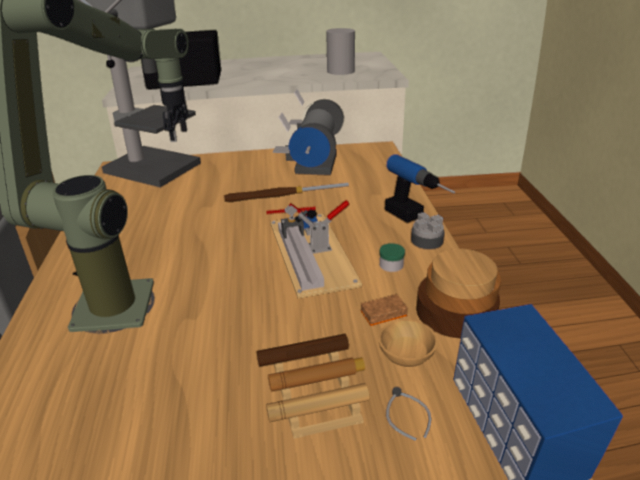

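View pics/top0.png

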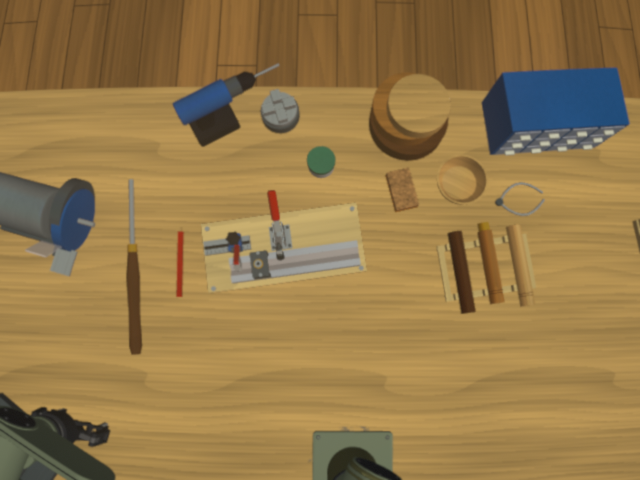

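```bash
cat > h.py <<'E'
import numpy as np, cv2
from plant import ctrl, sensors, optics
def ray(cp,uv,R=None,t=None):
    uv=np.atleast_2d(np.float64(uv)); K=cp["mtx"]
    n=cv2.undistortPoints(uv.reshape(-1,1,2),K,np.array([cp["k1"],0,0,0,0]))[:,0]
    return np.c_[n,np.ones(len(n))]
def pose(cp,st=None):
    if "R" in cp: return cp["R"].T, -cp["R"].T@cp["t"]
    T=cp["T_tool_cam"]; E=st["eef_rot"]
    return E@T[:3,:3], E@T[:3,3]+st["eef_pos"]
def at_z(cp,uv,z,st=None):
    A,o=pose(cp,st); r=ray(cp,uv)@A.T
    z=np.broadcast_to(z,len(r))
    return o+r*((z-o[2])/r[:,2])[:,None]
def proj(cp,X,st=None):
    A,o=pose(cp,st); c=(np.atleast_2d(X)-o)@A
    n=c[:,:2]/c[:,2:]; r2=(n**2).sum(1,keepdims=True); n=n*(1+cp["k1"]*r2)
    return n@cp["mtx"][:2,:2].T+cp["mtx"][:2,2]
E
python3 - <<'E'
import cv2
p=cv2.imread("pics/top0.png")
cv2.imwrite("pics/c1.png",cv2.resize(p[180:300,195:375],None,fx=4.4,fy=4.4,interpolation=3))
cv2.imwrite("pics/c2.png",cv2.resize(p[210:320,430:550],None,fx=5,fy=5,interpolation=3))
E
```

```text
(no output)
```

View pics/c1.png

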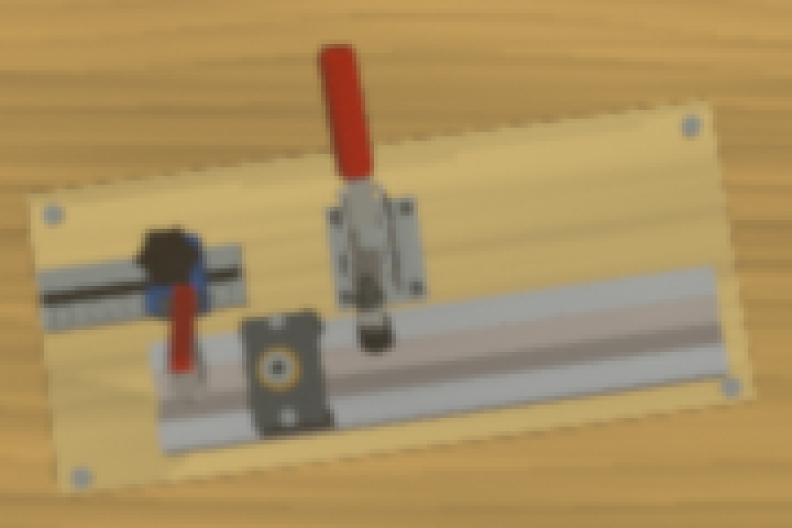

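View pics/c2.png

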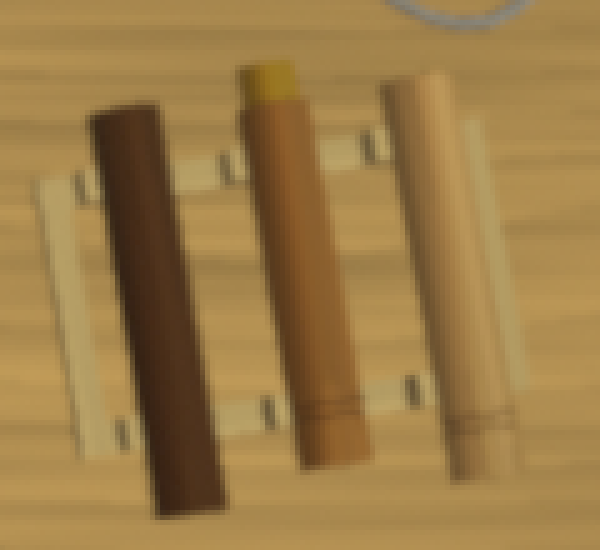

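Run:
```python
from h import *
cp=optics.camera_params("top")
f=lambda L,z:at_z(cp,[[195+(x+.5)/4.4-.5,180+(y+.5)/4.4-.5] for x,y in L],z)
c=f([(712,267),(727,372),(152,343),(163,450)],40);print("vblk",c.round(1))
b=f([(277,367)],94);print("bush",b.round(1))
src=np.array([[-170,-30],[-170,30],[145,-30],[145,30.]])
print(f([(337,48)],150).round(1))
g=lambda L,z:at_z(cp,[[430+(x+.5)/5-.5,210+(y+.5)/5-.5] for x,y in L],z)
e=g([(268,62),(336,466)],[39.5,39.5]);print("blank ends",e.round(1),np.linalg.norm(e[0]-e[1]))
s=np.r_[src,[[68,0]]]; d=np.r_[c[:,:2],b[:,:2]]
sc=s-s.mean(0); dc=d-d.mean(0); a=np.arctan2((sc[:,0]*dc[:,1]-sc[:,1]*dc[:,0]).sum(),(sc*dc).sum())
R=np.array([[np.cos(a),-np.sin(a)],[np.sin(a),np.cos(a)]]); t=d.mean(0)-R@s.mean(0)
print("jig",np.degrees(a),t, (s@R.T+t-d).round(1))
rm=e.mean(0); print(np.degrees(np.arctan2(*(e[0]-e[1])[[1,0]])),rm)
```

```text
vblk [[553.7  -5.3  40. ]
 [495.4 -13.5  40. ]
 [508.3 303.2  40. ]
 [449.4 295.1  40. ]]
bush [[489.8 227.   94. ]]
[[648.7 194.1 150. ]]
blank ends [[ 602.6 -320.6   39.5]
 [ 403.2 -347.6   39.5]] 201.21061288076592
jig 98.401027888736 [499.84953657 157.7565566 ] [[ 0.7 -0.8]
 [-0.4 -1.3]
 [ 0.   2.4]
 [-0.4  1.7]
 [ 0.1 -2. ]]
7.7122598282946555 [ 502.87220216 -334.06684916   39.5       ]
```

```bash
cat >> h.py <<'E'
JA=np.radians(98.40); JT=np.array([499.85,157.76])
def Rz(a): return np.array([[np.cos(a),-np.sin(a),0],[np.sin(a),np.cos(a),0],[0,0,1]])
def jig(p): 
    p=np.float64(p); q=Rz(JA)@p; return q+np.r_[JT,0]
def injig(X): return (np.atleast_2d(X)-np.r_[JT,0])@Rz(JA)
def down(a): # tool z down, tool x at world angle a
    return np.c_[[np.cos(a),np.sin(a),0],[np.sin(a),-np.cos(a),0],[0,0,-1]]
def snap(name,cam="wrist"):
    st=sensors.read_state(); p,d=optics.grab_frame(cam)
    cv2.imwrite(f"pics/{name}.png",p[:,:,::-1]); np.savez(f"pics/{name}.npz",p=p,d=d,eef_pos=st["eef_pos"],eef_rot=st["eef_rot"])
    return p,d,st
E
python3 - <<'E'
from h import *
for P,a in [((40,-20,300),JA+np.pi),((40,-20,300),JA),((-105,0,71),JA+np.pi),((-190,0,71),JA+np.pi),((-80,0,71),JA+np.pi),((118,0,100),JA+np.pi),((118,0,100),JA-np.pi/2),((118,0,100),JA+np.pi/2),((15,-173,130),JA+np.pi),((15,-173,130),JA+np.pi/2),((15,-173,130),JA-np.pi/2)]:
    print(P,round(np.degrees(a)),ctrl.solve_ik(jig(P),down(a)))
print(ctrl.solve_ik([502.9,-334,55],down(np.radians(7.7))))
print(ctrl.solve_ik([502.9,-334,55],down(np.radians(187.7))))
ctrl.move_ptp(jig((40,-20,300)),down(JA+np.pi))
print(snap("w1")[2]["t"])
E
```

```text
(40, -20, 300) 278 None
(40, -20, 300) 98 [ 2.14680155e-01  1.04294844e-01  1.48962763e+00 -4.44089210e-16
  1.54767018e+00  6.80724980e-02]
(-105, 0, 71) 278 None
(-190, 0, 71) 278 [-2.21025235e-01  2.80205901e-01  1.78362572e+00 -4.44089210e-16
  1.07776104e+00  2.77395976e+00]
(-80, 0, 71) 278 None
(118, 0, 100) 278 None
(118, 0, 100) 8 [ 3.61251481e-01  2.90363480e-01  1.69903301e+00 -4.44089210e-16
  1.15219617e+00  1.78544015e+00]
(118, 0, 100) 188 [ 3.61251481e-01  2.90363480e-01  1.69903301e+00 -4.44089210e-16
  1.15219617e+00 -1.35615250e+00]
(15, -173, 130) 278 None
(15, -173, 130) 188 [ 1.63745387e-01  5.33454742e-01  1.28756414e+00 -4.44089210e-16
  1.32057377e+00 -1.55365860e+00]
(15, -173, 130) 8 [ 1.63745387e-01  5.33454742e-01  1.28756414e+00 -4.44089210e-16
  1.32057377e+00  1.58793406e+00]
[-7.29530565e-01  4.41078884e-01  1.59821416e+00 -4.44089210e-16
  1.10229961e+00  7.06875410e-01]
[-7.29530565e-01  4.41078884e-01  1.59821416e+00 -4.44089210e-16
  1.10229961e+00 -2.43471724e+00]Traceback (most recent call last):
  File "<stdin>", line 6, in <module>
plant.MotionError: the arm cannot take that pose within its joint ranges
```

Run:
```python
from h import *
ctrl.move_ptp(jig((10,-30,310)),down(JA))
print(snap("w1")[2]["t"])
```

```text
2.075
```

View pics/w1.png

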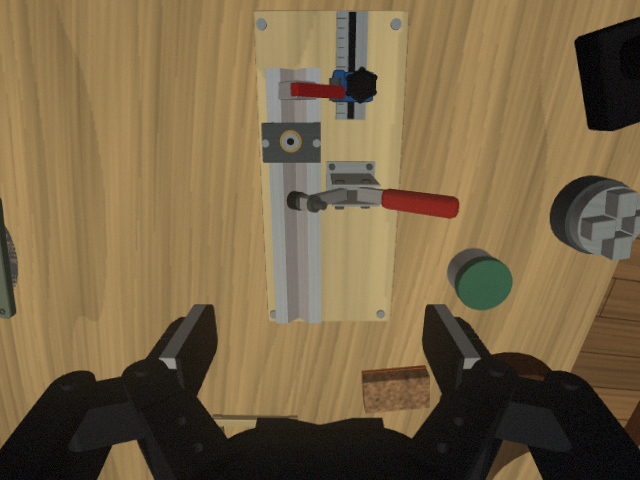

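Run:
```python
from h import *
p=cv2.imread("pics/w1.png")
cv2.imwrite("pics/c3.png",cv2.resize(p[0:170,240:420],None,fx=3.5,fy=3.5,interpolation=3))
cv2.imwrite("pics/c4.png",cv2.resize(p[150:330,250:470],None,fx=3.3,fy=3.3,interpolation=3))
z=np.load("pics/w1.npz"); d=z["d"]; cp=optics.camera_params("wrist"); A,o=pose(cp,z)
def P(u,v):
    r=ray(cp,[u,v])[0]; return injig(o+A@(r*d[v,u]))[0].round(1)
for n,u,v in [("bush",290,141),("fl tip",295,90),("fl mid",315,90),("fl root",335,91),("knob",361,86),("knob2",361,94),("cl tip",455,206),("cl mid",425,203),("cl near",390,198),("foot",295,200),("arm",330,195),("arm2",345,190),("board",370,260),("vtop",314,280),("vtopL",274,280),("bench",150,200),("wax",483,285)]: print(n,P(u,v))
```

```text
bush [67.9  1.1 94.7]
fl tip [114.5  -5.8 113. ]
fl mid [115.5 -23.9  98.6]
fl root [115.9 -43.6  80.1]
knob [121.2 -70.   74.4]
knob2 [113.6 -70.3  73.1]
cl tip [  15.8 -149.2  152.2]
cl mid [  15.6 -125.5  140.1]
cl near [ 15.1 -97.4 116.9]
foot [ 14.7  -4.9 125.2]
arm [ 16.1 -38.8 108.1]
arm2 [ 17.5 -55.   88.8]
board [-92.4 -96.3  11.9]
vtop [-108.8  -21.3   40.3]
vtopL [-109.6   30.3   39. ]
bench [-12.6 196.4   0.5]
wax [-112.  -237.8   49.2]
```

View pics/c3.png

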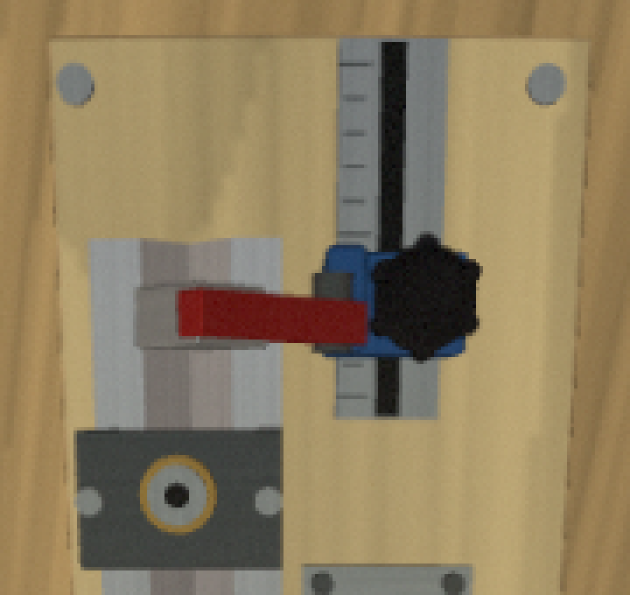

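View pics/c4.png

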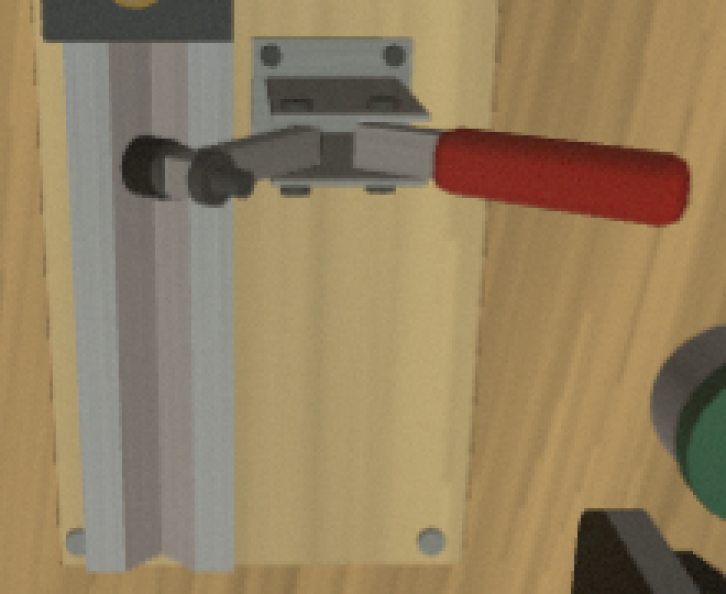

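Run:
```python
from h import *
z=np.load("pics/w1.npz"); cp=optics.camera_params("wrist")
c4=lambda x,y:(250+(x+.5)/3.3-.5,150+(y+.5)/3.3-.5)
c3=lambda x,y:(240+(x+.5)/3.5-.5,(y+.5)/3.5-.5)
pts=[c4(86,570),c4(234,570),c3(90,239),c3(283,239),c4(126,560),c4(194,560),c3(141,241),c3(231,241)]
print(injig(at_z(cp,pts,40,z)).round(1))
print(injig(at_z(cp,[c4(160,560),c3(190,245)],26,z)).round(1))
print(injig(at_z(cp,[c3(177,495)],94,z)).round(1))
# depth profile of flip arm along rows
d=z["d"];A,o=pose(cp,z)
for v in (88,92):
  for u in range(286,352,6):
    r=ray(cp,[u,v])[0]; print(u,v,injig(o+A@(r*d[v,u]))[0].round(1))
```

```text
[[-171.7   30.4   40. ]
 [-171.4  -29.9   40. ]
 [ 142.5   30.8   40. ]
 [ 142.3  -29.1   40. ]
 [-166.9   13.9   40. ]
 [-166.8  -13.7   40. ]
 [ 141.8   14.9   40. ]
 [ 141.7  -13.    40. ]]
[[-175.3    1.1   26. ]
 [ 142.2    0.7   26. ]]
[[67.8  1.  94. ]]
286 88 [117.1   3.4 101.4]
292 88 [116.5  -2.9 110.1]
298 88 [ 90.1 -28.7 465.9]
304 88 [116.5 -13.9 109.4]
310 88 [117.  -19.2 103.1]
316 88 [117.5 -24.8  96.3]
322 88 [117.9 -30.5  90.6]
328 88 [118.3 -36.5  84.8]
334 88 [118.7 -42.5  80.2]
340 88 [119.3 -48.9  73. ]
346 88 [120.9 -56.4  50.7]
286 92 [113.6   3.6 100. ]
292 92 [113.   -2.8 109.5]
298 92 [112.7  -8.6 114.8]
304 92 [113.  -13.9 109.2]
310 92 [113.4 -19.2 103.2]
316 92 [113.8 -24.8  96.5]
322 92 [114.1 -30.5  91.8]
328 92 [114.5 -36.5  86.2]
334 92 [115.  -42.6  79.1]
340 92 [115.3 -48.8  74.8]
346 92 [116.  -55.6  64.1]
```

```bash
python3 - <<'E'
import re
s=open("h.py").read()
s=s.replace("JA=np.radians(98.40); JT=np.array([499.85,157.76])","JA=np.radians(98.48)\nJT=np.array([499.85,157.76])+np.array([[np.cos(JA),-np.sin(JA)],[np.sin(JA),np.cos(JA)]])@[-1.5,.6]")
open("h.py","w").write(s)
E
python3 - <<'E'
from h import *
R=down(JA+np.pi/2)
ctrl.gripper_to(0)
def tgt(ph,ex=0):
    c,s=np.cos(ph),np.sin(ph)
    return jig((117.5,-45+48*c-9*s-11,66+48*s+9*c+25-ex))
p=tgt(np.radians(55)); ctrl.move_ptp(p+[0,0,40],R); ctrl.move_l(p,R)
print(sensors.read_state()["grip_width"])
for d in (45,35,25,15,8,3):
    h=ctrl.move_l(tgt(np.radians(d)),R,vel=60,threshold=20); st=sensors.read_state(); print(d,h,(st["force"]@Rz(JA)).round(1),injig(st["eef_pos"]).round(1))
    if h: break
else:
    h=ctrl.move_l(tgt(0,4),R,vel=20,threshold=10); st=sensors.read_state(); print(h,(st["force"]@Rz(JA)).round(1),injig(st["eef_pos"]).round(1))
print(st["t"])
E
```

```text
0.22879689133178613
45 False [-0.4  0.8  0.4] [[117.6 -28.4 132. ]]
35 False [-0.3 -0.   0.9] [[117.5 -21.1 125.5]]
25 False [ 0.3 -0.8 -1.1] [[117.4 -15.5 118.7]]
15 False [-1.  -0.1  0. ] [[117.4 -11.2 111.4]]
8 False [ 0.1 -0.1 -0.7] [[117.4  -9.2 106. ]]
3 False [ 0.7  0.5 -0.2] [[117.4  -8.2 102.1]]
True [0.3 2.9 5.2] [[117.6  -6.6  99.1]]
6.5
```

Run:
```python
from h import *
R=down(JA+np.pi/2)
st=sensors.read_state(); ctrl.move_l(st["eef_pos"]+[0,0,120],R,vel=250)
p,d,st=snap("w2"); print(st["t"])
```

```text
7.1333
```

View pics/w2.png

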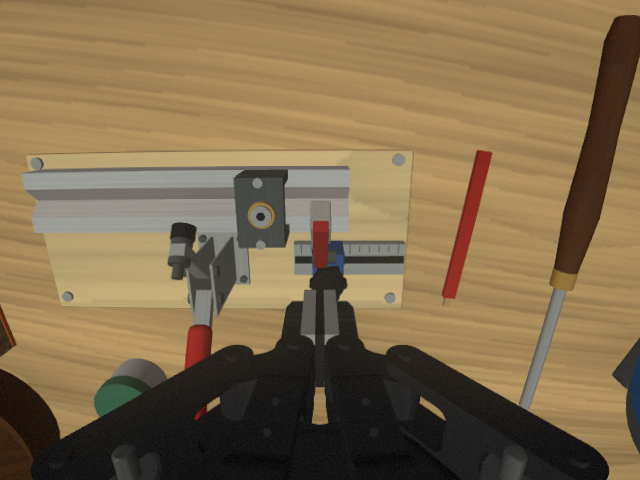

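Run:
```python
from h import *
z=np.load("pics/w2.npz"); d=z["d"]; cp=optics.camera_params("wrist"); A,o=pose(cp,z)
for u in (316,321,325):
  for v in (205,215,225,235,245,255,262):
    r=ray(cp,[u,v])[0]; print(u,v,injig(o+A@(r*d[v,u]))[0].round(1))
p=cv2.imread("pics/w2.png")
cv2.imwrite("pics/c5.png",cv2.resize(p[160:290,220:410],None,fx=4,fy=4,interpolation=3))
```

```text
316 205 [113.8   9.1  92. ]
316 215 [113.8   2.9  99.7]
316 225 [113.9  -2.8 107.9]
316 235 [113.8 -10.5 108.9]
316 245 [113.7 -22.6  97.7]
316 255 [113.6 -35.2  87.4]
316 262 [113.5 -45.7  77.2]
321 205 [117.7   9.1  91.9]
321 215 [117.7   2.9  99.6]
321 225 [117.7  -2.3 109.6]
321 235 [117.7 -10.5 108.9]
321 245 [117.7 -22.1  99.2]
321 255 [117.8 -35.6  86.3]
321 262 [117.9 -45.5  77.8]
325 205 [120.9   9.   91.7]
325 215 [120.8   2.7  98.7]
325 225 [120.7  -2.3 109.5]
325 235 [120.8 -10.8 108. ]
325 245 [121.  -22.3  98.6]
325 255 [121.2 -35.4  86.8]
325 262 [121.4 -45.6  77.6]
```

View pics/c5.png

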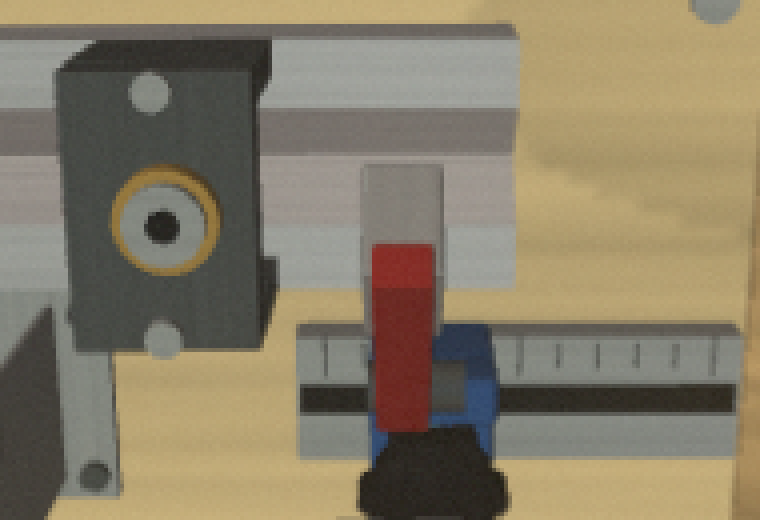

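Run:
```python
from h import *
R=down(JA+np.pi/2)
def tgt(ph,ex=0):
    c,s=np.cos(ph),np.sin(ph)
    return jig((117.5,-45+48*c-9*s-11,66+48*s+9*c+25-ex))
p=tgt(np.radians(55)); ctrl.move_l(p,R,vel=250)
snap("w3a")
for d in (45,35,25,):
    h=ctrl.move_l(tgt(np.radians(d)),R,vel=60,threshold=20); st=sensors.read_state(); print(d,h,(st["force"]@Rz(JA)).round(1),injig(st["eef_pos"]).round(1),(st["wrist_torque"]@Rz(JA)).round(2))
    if h: break
snap("w3");snap("s3","side");
a=np.hstack([cv2.resize(cv2.imread(f"pics/{n}.png")[160:330,220:420],None,fx=2,fy=2) for n in("w3a","w3")])
cv2.imwrite("pics/c6.png",a)
cv2.imwrite("pics/c7.png",cv2.resize(cv2.imread("pics/s3.png")[180:300,260:380],None,fx=5,fy=5,interpolation=3))
```

```text
45 False [ 0.7  0.6 -0.4] [[117.7 -28.2 132.3]] [-0.    0.01 -0.04]
35 False [-0.1  0.3  0.1] [[117.5 -21.1 125.5]] [-0.02  0.05  0.06]
25 False [0.5 0.  0.8] [[117.4 -15.6 118.7]] [0.01 0.04 0.02]
```

View pics/c6.png

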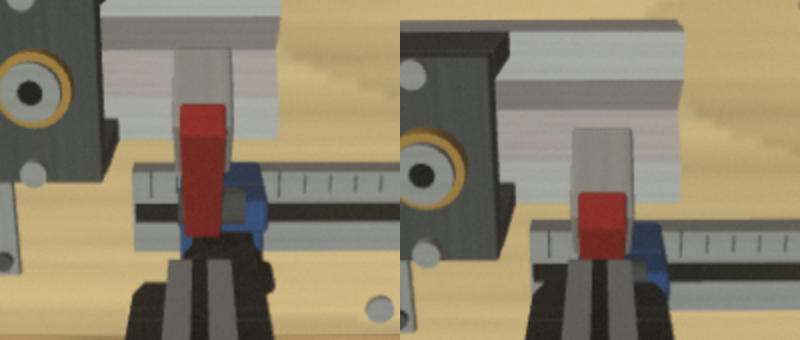

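View pics/c7.png

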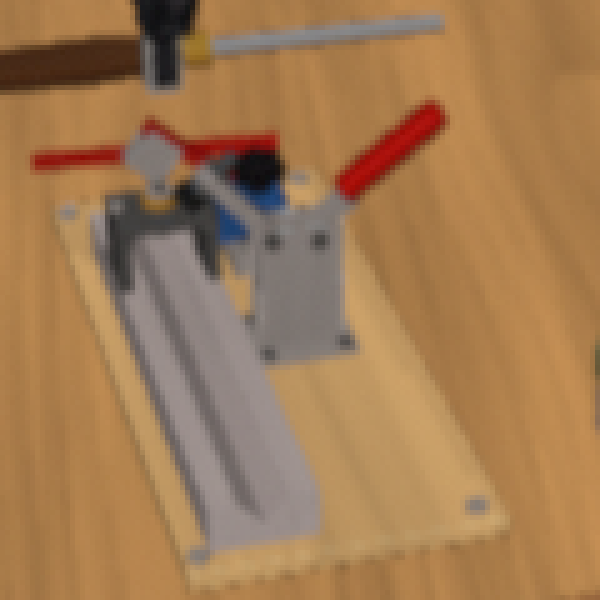

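Run:
```python
from h import *
cp=optics.camera_params("side"); st=sensors.read_state()
for z in (25,10,0,-10): 
    q=proj(cp,st["eef_pos"]+st["eef_rot"]@[0,0,z])[0]; print(z,q,((q-[260,180])*5).round())
q=proj(cp,jig((117.5,-8.5,112)))[0];print(((q-[260,180])*5).round())
z=np.load("pics/w3.npz"); d=z["d"]; cp=optics.camera_params("wrist"); A,o=pose(cp,z)
for u,v in [(309,300),(309,320),(331,300),(309,292),(320,300)]:
    r=ray(cp,[u,v])[0]; c=r*d[v,u]; print(u,v,d[v,u],(cp["T_tool_cam"]@np.r_[c,1]).round(1))
```

```text
25 [292.46239809 208.18357249] [162. 141.]
10 [292.21701617 203.7422917 ] [161. 119.]
0 [292.0523651  200.75717033] [160. 104.]
-10 [291.88686231 197.7525135 ] [159.  89.]
[148. 117.]
309 300 144.80244 [ 12.   -5.2 -26.4   1. ]
309 320 129.2472 [ 12.6  -4.8 -42.6   1. ]
331 300 144.09413 [ 12.3   3.6 -27.1   1. ]
309 292 151.20393 [ 12.1  -5.4 -19.7   1. ]
320 300 144.54356 [ 12.1  -0.8 -26.7   1. ]
```

Run:
```python
from h import *
cp=optics.camera_params("wrist")
for n in ("w3","w3a"):
  z=np.load(f"pics/{n}.npz"); d=z["d"]
  for u in (306,309,333):
   for v in range(282,296,2):
    r=ray(cp,[u,v])[0]; c=r*d[v,u]; print(n,u,v,round(float(d[v,u]),1),(cp["T_tool_cam"]@np.r_[c,1]).round(1)[:3])
z=np.load("pics/w1.npz"); d=z["d"]
for u,v in [(190,310),(200,310),(210,310),(190,308),(200,330),(210,320),(440,310),(440,330)]:
    r=ray(cp,[u,v])[0]; c=r*d[v,u]; print(u,v,round(float(d[v,u]),1),(cp["T_tool_cam"]@np.r_[c,1]).round(1)[:3])
p=cv2.imread("pics/w3.png"); cv2.imwrite("pics/c8.png",cv2.resize(p[270:480,200:440],None,fx=3,fy=2.8,interpolation=3))
```

```text
w3 306 282 275.4 [-37.5 -11.1  94.8]
w3 306 284 276.1 [-39.3 -11.1  94.9]
w3 306 286 276.1 [-40.7 -11.1  94.5]
w3 306 288 275.7 [-42.  -11.1  93.6]
w3 306 290 152.9 [ 12.1  -6.7 -17.9]
w3 306 292 151.0 [ 12.2  -6.6 -19.9]
w3 306 294 150.1 [ 11.8  -6.6 -20.9]
w3 309 282 196.6 [-3.5 -6.6 23. ]
w3 309 284 198.1 [-5.2 -6.7 24. ]
w3 309 286 202.1 [-8.1 -6.8 27.3]
w3 309 288 276.2 [-42.2  -8.9  94.1]
w3 309 290 153.1 [ 12.   -5.4 -17.7]
w3 309 292 151.2 [ 12.1  -5.4 -19.7]
w3 309 294 149.7 [ 12.   -5.3 -21.3]
w3 333 282 196.6 [-3.5  6.4 23. ]
w3 333 284 198.0 [-5.2  6.4 23.9]
w3 333 286 201.4 [-7.7  6.6 26.7]
w3 333 288 241.8 [-26.9   8.1  62.9]
w3 333 290 153.9 [ 11.7   4.7 -17. ]
w3 333 292 151.7 [ 11.8   4.7 -19.2]
w3 333 294 149.5 [ 12.1   4.6 -21.5]
w3a 306 282 292.1 [-44.7 -11.7 109.9]
w3a 306 284 292.3 [-46.4 -11.7 109.6]
w3a 306 286 305.2 [-53.6 -12.2 120.9]
w3a 306 288 305.1 [-55.2 -12.2 120.2]
w3a 306 290 153.2 [ 12.   -6.7 -17.6]
w3a 306 292 151.4 [ 12.   -6.6 -19.5]
w3a 306 294 149.8 [ 11.9  -6.6 -21.2]
w3a 309 282 291.7 [-44.6  -9.3 109.6]
w3a 309 284 292.4 [-46.4  -9.3 109.7]
w3a 309 286 307.7 [-54.7  -9.7 123.1]
w3a 309 288 306.7 [-55.9  -9.7 121.7]
w3a 309 290 153.9 [ 11.7  -5.4 -17. ]
w3a 309 292 150.9 [ 12.2  -5.3 -20. ]
w3a 309 294 149.9 [ 11.9  -5.3 -21.1]
w3a 333 282 241.1 [-22.7   8.1  63.5]
w3a 333 284 240.3 [-23.7   8.   62.4]
w3a 333 286 240.6 [-25.    8.   62.2]
w3a 333 288 239.3 [-25.7   8.   60.6]
w3a 333 290 153.1 [ 12.    4.7 -17.7]
w3a 333 292 151.4 [ 12.    4.7 -19.5]
w3a 333 294 150.1 [ 11.8   4.6 -20.9]
190 310 136.2 [ 12.3 -50.1 -35.3]
200 310 137.8 [ 11.5 -46.8 -33.9]
210 310 141.2 [  9.8 -43.9 -30.9]
190 308 527.1 [-182.9 -190.5  312. ]
200 330 129.2 [  9.  -44.  -43.9]
210 320 140.0 [  6.7 -43.6 -33.2]
440 310 136.0 [ 12.4  44.6 -35.6]
440 330 125.4 [ 11.1  41.1 -47.2]
```

View pics/c8.png

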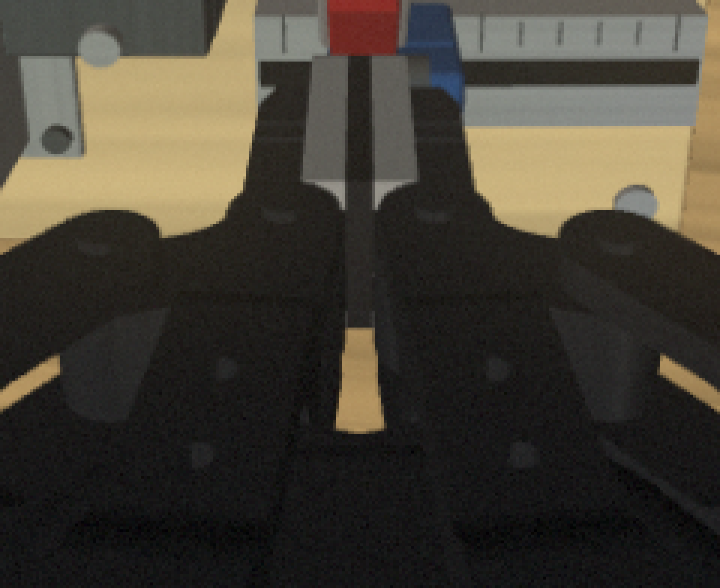

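Run:
```python
from h import *
R=down(JA+np.pi/2); TIP=-15
def tgt(ph,ex=0):
    c,s=np.cos(ph),np.sin(ph)
    return jig((117.5,-45+48*c-9*s-11,66+48*s+9*c+TIP-ex))
ctrl.move_l(tgt(np.radians(55)),R,vel=150,threshold=15)
for d in (45,35,25,15,8,3):
    h=ctrl.move_l(tgt(np.radians(d)),R,vel=60,threshold=20); st=sensors.read_state(); print(d,h,(st["force"]@Rz(JA)).round(1),injig(st["eef_pos"]).round(1))
    if h: break
else:
    h=ctrl.move_l(tgt(0,8),R,vel=15,threshold=10); st=sensors.read_state(); print(h,(st["force"]@Rz(JA)).round(1),injig(st["eef_pos"]).round(1))
print(st["t"])
snap("s4","side");snap("w4")
cv2.imwrite("pics/c9.png",np.hstack([cv2.resize(cv2.imread("pics/s4.png")[180:270,270:360],None,fx=4.4,fy=4.4,interpolation=3),cv2.resize(cv2.imread("pics/w4.png")[180:330,240:400],(400,396),interpolation=3)]))
```

```text
45 False [-0.8 -0.3  0.7] [[117.6 -27.6  91.5]]
35 False [1.6 0.2 0.7] [[117.5 -21.2  85.7]]
25 False [-0.8  0.2  0.2] [[117.4 -15.4  78.8]]
15 False [-0.9 -0.3 -0.8] [[117.4 -11.   71.3]]
8 False [-0.7 -0.1  0.4] [[117.4  -9.1  66. ]]
3 False [-1.   0.9 -0.2] [[117.4  -8.2  62.1]]
True [-0.3  0.1  4.4] [[117.5  -8.5  61.4]]
11.0667
```

View pics/c9.png

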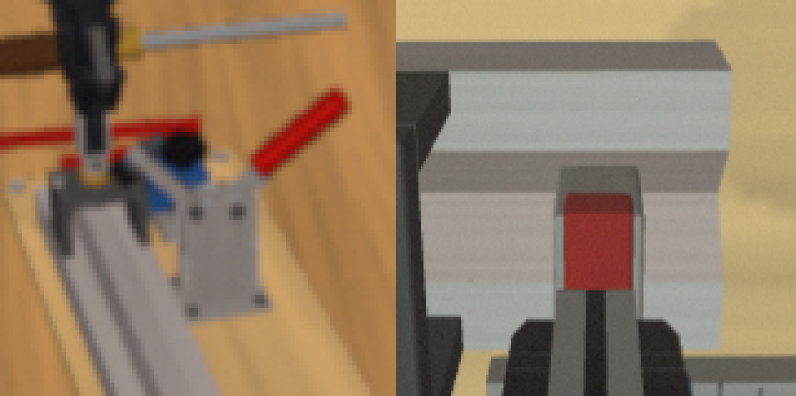

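Run:
```python
from h import *
R=down(JA+np.pi/2)
st=sensors.read_state(); ctrl.move_l(st["eef_pos"]+[0,0,150],R,vel=250)
snap("w5")
cp=optics.camera_params("wrist");z=np.load("pics/w5.npz"); d=z["d"]; A,o=pose(cp,z)
pr=proj(cp,[jig((117.5,y,75)) for y in(-25,-15,-5,5,12)],z).round().astype(int); 
for u,v in pr: r=ray(cp,[u,v])[0]; print(u,v,injig(o+A@(r*d[v,u]))[0].round(1))
a=np.radians(187.7); c=np.array([502.9,-334,0]); e=np.array([np.cos(a),np.sin(a),0])
ctrl.move_ptp(c-60*e+[0,0,230],down(a)); ctrl.gripper_to(60)
p,d,st=snap("w6"); print(st["t"])
cv2.imwrite("pics/c10.png",cv2.resize(cv2.imread("pics/w5.png")[150:290,220:410],None,fx=4,fy=4,interpolation=3))
```

```text
321 241 [117.6 -25.3  74.6]
321 229 [117.6 -14.6  75.1]
321 218 [117.6  -5.2  74.5]
321 206 [117.6   5.2  75.3]
321 198 [117.6  11.8  74.9]
14.7417
```

View pics/c10.png

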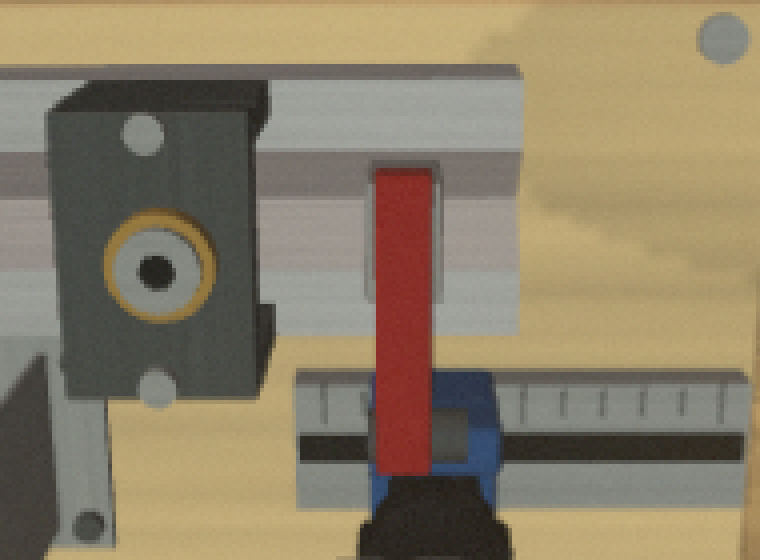

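View pics/w6.png

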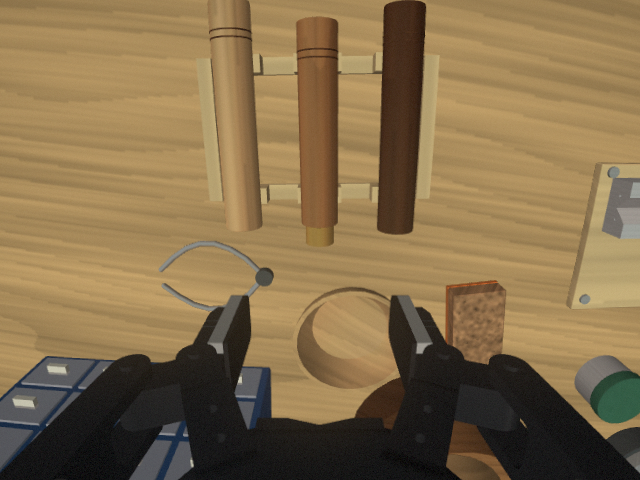

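Run:
```python
from h import *
cp=optics.camera_params("wrist");z=np.load("pics/w6.npz"); p=z["p"].astype(int)
m=(p[...,0]-p[...,2]>45)&(p[...,0]<175)&(np.abs(z["d"]-0)>0)
A,o=pose(cp,z)
for v in (60,80,110,150,170,215):
    # use depth for segmentation
    us=np.arange(285,352); r=ray(cp,np.c_[us,np.full(len(us),v)]); X=o+(r*z["d"][v,us][:,None])@A.T
    k=X[:,2]>36; ug=us[k]; print(v,ug.min(),ug.max(),X[:,2].max().round(1),at_z(cp,[[(ug.min()+ug.max())/2,v]],39.5,z).round(1))
print(at_z(cp,[[319.5,245]],28,z).round(1),at_z(cp,[[319.5,240]],39.5,z).round(1),at_z(cp,[[318,18]],57,z).round(1))
cv2.imwrite("pics/c11.png",cv2.resize(cv2.imread("pics/w6.png")[0:260,270:370],None,fx=4,fy=2.3,interpolation=3))
```

```text
60 297 338 56.8 [[ 433.5 -346.    39.5]]
80 298 337 58.3 [[ 450.  -343.8   39.5]]
110 298 337 58.8 [[ 475.4 -340.4   39.5]]
150 300 337 58.2 [[ 510.7 -334.7   39.5]]
170 300 337 58.1 [[ 529.2 -332.3   39.5]]
215 302 337 57.8 [[ 572.8 -325.4   39.5]]
[[ 607.9 -320.6   28. ]] [[ 598.5 -321.9   39.5]] [[ 404.1 -349.5   57. ]]
```

View pics/c11.png

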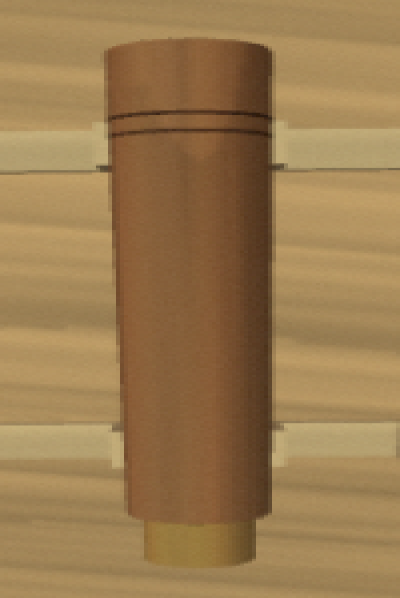

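Run:
```python
from h import *
a=np.radians(188.3); c=np.array([502.9,-335.3,48.5])
R=down(a)
ctrl.move_ptp(c+[0,0,90],R)
print(ctrl.move_l(c,R,vel=120,threshold=12), sensors.read_state()["eef_pos"].round(1))
ctrl.gripper_to(30,force=50)
st=sensors.read_state(); print(st["grip_width"],st["force"].round(1),st["eef_pos"].round(1))
snap("w7")
ctrl.move_l(c+[0,0,20],R,vel=60); ctrl.move_l(c+[0,0,130],R,vel=150)
st=sensors.read_state(); print(st["grip_width"],st["force"].round(1),st["wrist_torque"].round(2),st["t"])
snap("w8")
cp=optics.camera_params("wrist")
cv2.imwrite("pics/c12.png",np.hstack([cv2.resize(cv2.imread(f"pics/{n}.png"),None,fx=.62,fy=.62,interpolation=3) for n in ("w7","w8")]))
```

```text
False [ 503.8 -336.    49.6]
30.035646493121824 [ 0.6 -0.4 -0.8] [ 503.1 -335.5   48.9]
29.776700135816576 [ 0.7 -0.1 -0.4] [ 0.05  0.   -0.02] 18.025
```

View pics/c12.png

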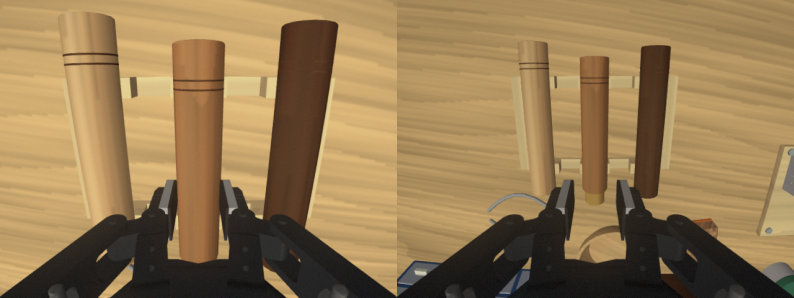

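Run:
```python
from h import *
a=np.radians(188.3); c=np.array([502.9,-335.3,14.5])
R=down(a)
ctrl.gripper_to(60)
print(ctrl.move_l(c,R,vel=150,threshold=12), sensors.read_state()["eef_pos"].round(1))
ctrl.gripper_to(25,force=50)
st=sensors.read_state(); print(st["grip_width"],st["force"].round(1),st["eef_pos"].round(1))
snap("w9")
ctrl.move_l(c+[0,0,20],R,vel=60)
st=sensors.read_state(); print(st["grip_width"],st["force"].round(1),st["wrist_torque"].round(2),st["t"])
snap("w10")
cv2.imwrite("pics/c13.png",np.hstack([cv2.resize(cv2.imread(f"pics/{n}.png"),None,fx=.62,fy=.62,interpolation=3) for n in ("w9","w10")]))
```

```text
False [ 503.8 -336.1   15.7]
34.02360606699136 [-0.4  3.   5.3] [ 503.7 -335.1   16.1]
34.4579967734749 [-0.3  0.2 -1.7] [-0.07  0.03 -0.  ] 20.5917
```

View pics/c13.png

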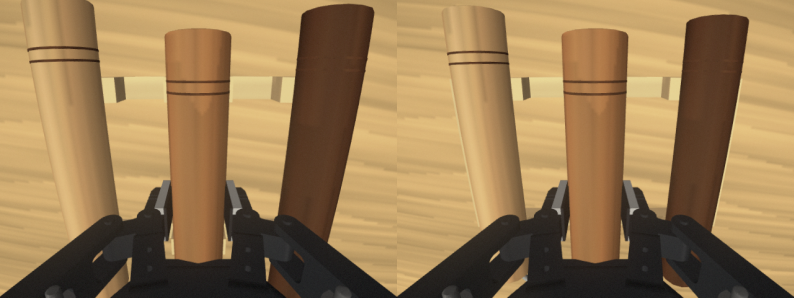

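Run:
```python
from h import *
cp=optics.camera_params("wrist")
z=np.load("pics/w10.npz"); d=z["d"]
def T(u,v):
    r=ray(cp,[u,v])[0]; return (cp["T_tool_cam"]@np.r_[r*d[v,u],1]).round(1)[:3]
for v in (150,200,250,300,350,400): print(v,T(321,v),T(310,v))
for u in (256,262,268,372,378): 
  for v in (286,290,294,298,306): print(u,v,T(u,v))
cv2.imwrite("pics/c14.png",cv2.resize(cv2.imread("pics/w10.png")[260:430,220:420],None,fx=4,fy=3.5,interpolation=3))
```

```text
150 [ 71.7  -0.5 -41.2] [ 71.8  -3.9 -41.8]
200 [ 55.8  -0.5 -40.8] [ 56.   -4.1 -41.6]
250 [ 38.3  -0.5 -40.2] [ 38.7  -4.2 -41.1]
300 [ 19.6  -0.5 -40.7] [ 19.7  -4.4 -40.9]
350 [ -1.9  -0.4 -40.1] [ -1.4  -4.6 -40.9]
400 [-24.8  -0.4 -41.2] [-25.4  -4.8 -40.6]
256 286 [-12.6 -38.1  36.5]
256 290 [-14.5 -38.   35.2]
256 294 [-17.2 -38.2  35.4]
256 298 [-19.7 -38.3  35.1]
256 306 [  8.  -27.  -24.3]
262 286 [-12.4 -34.6  36.2]
262 290 [-13.9 -34.3  33.9]
262 294 [ 12.  -24.7 -21.4]
262 298 [ 11.6 -24.3 -24.2]
262 306 [ 12.2 -23.2 -31.8]
268 286 [-12.  -30.9  35.3]
268 290 [-14.9 -31.1  36. ]
268 294 [ 11.6 -22.4 -20.7]
268 298 [  81.3   -1.1 -156.1]
268 306 [ 12.4 -20.8 -32.2]
372 286 [-11.7  29.5  34.7]
372 290 [-14.2  29.6  34.5]
372 294 [ 11.8  20.8 -20.9]
372 298 [ 12.2  20.2 -25.2]
372 306 [ 12.7  19.1 -32.7]
378 286 [-12.   33.1  35.2]
378 290 [-14.6  33.3  35.3]
378 294 [-16.6  33.2  34.1]
378 298 [ 12.1  22.6 -25.1]
378 306 [ 12.3  21.5 -32.1]
```

View pics/c14.png

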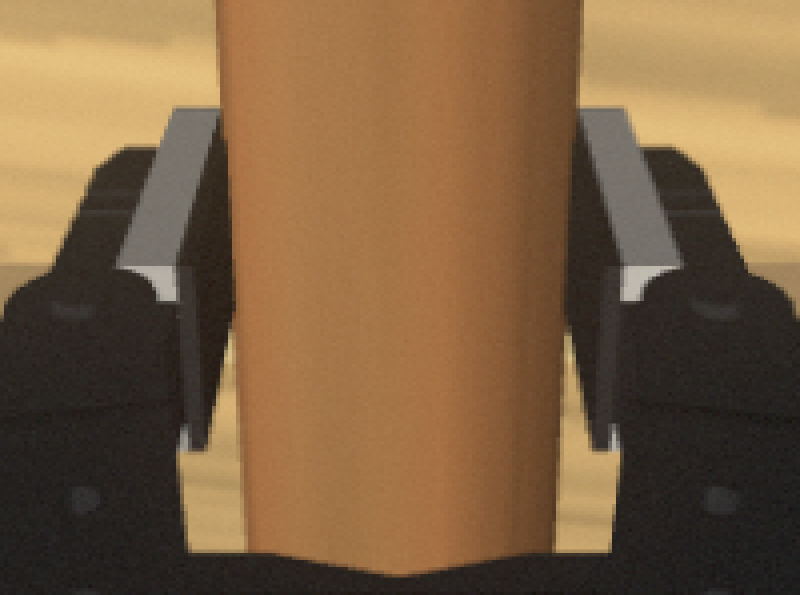

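Run:
```python
from h import *
a=np.radians(188.3); c=np.array([502.9,-335.3,15])
R=down(a)
print(ctrl.move_l(c,R,vel=60,threshold=8))
ctrl.gripper_to(50)
c[2]=10.5
print(ctrl.move_l(c,R,vel=60,threshold=12)); ctrl.hold(0.2);print(sensors.read_state()["eef_pos"].round(1))
ctrl.gripper_to(25,force=60)
st=sensors.read_state(); print(st["grip_width"],st["force"].round(1),st["eef_pos"].round(1))
ctrl.move_l(c+[0,0,30],R,vel=80)
st=sensors.read_state(); print(st["grip_width"],st["force"].round(1),st["wrist_torque"].round(2),st["eef_pos"].round(1),st["t"])
p,d,st=snap("w11")
cp=optics.camera_params("wrist")
def T(u,v):
    r=ray(cp,[u,v])[0]; return (cp["T_tool_cam"]@np.r_[r*d[v,u],1]).round(1)[:3]
for v in (100,200,300,400): print(v,T(321,v))
```

```text
True
False
[ 503.  -335.4   10.5]
34.22015627906197 [-0.7  1.7  3.5] [ 503.1 -335.2   11. ]
33.86664753549278 [-0.1 -0.1 -2.4] [-0.07  0.04 -0.  ] [ 503.3 -335.7   41.3] 22.5417
100 [ 86.2  -0.6 -46.6]
200 [ 56.9  -0.5 -45.7]
300 [ 21.9  -0.5 -45. ]
400 [-20.8  -0.4 -45.5]
```

View pics/w11.png

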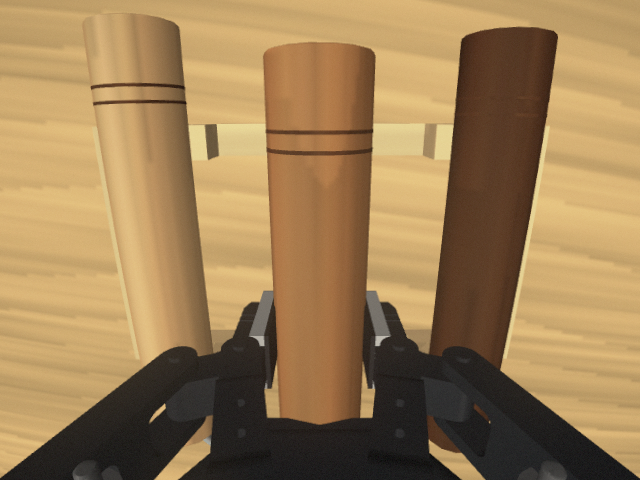

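Run:
```python
from h import *
st=sensors.read_state(); ctrl.move_l(st["eef_pos"]+[0,0,110],vel=200)
R=down(JA)
ctrl.move_ptp(jig((-107,0,130)),R)
st=sensors.read_state(); print(st["grip_width"],injig(st["eef_pos"]).round(1),st["t"])
ctrl.move_l(jig((-107,0,45)),R,vel=120); ctrl.hold(0.15)
p,d,st=snap("w12"); print(injig(st["eef_pos"]).round(1))
cp=optics.camera_params("wrist");A,o=pose(cp,st)
for u,v in [(321,60),(321,100),(321,200),(321,300)]:
    r=ray(cp,[u,v])[0]; print(u,v,injig(o+A@(r*d[v,u])).round(1))
```

```text
34.25671421074055 [[-1.074e+02  1.000e-01  1.297e+02]] 25.2167
[[-107.2   -1.1   46.1]]
321 60 [[-12.4  -0.3  91.4]]
321 100 [[-23.1  -0.3  90. ]]
321 200 [[-52.3  -0.4  92.6]]
321 300 [[-87.   -0.4  92. ]]
```

View pics/w12.png

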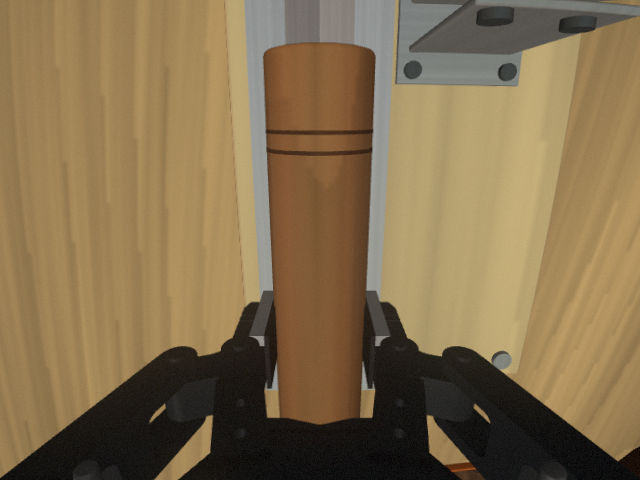

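Run:
```python
from h import *
R=down(JA)
ctrl.move_l(jig((-107,0,29)),R,vel=80)
h=ctrl.move_l(jig((-107,0,20)),R,vel=20,threshold=6)
st=sensors.read_state(); print(h,injig(st["eef_pos"]).round(1),(st["force"]@Rz(JA)).round(1),(st["wrist_torque"]@Rz(JA)).round(2))
snap("w13")
p,d,st=snap("w13"); cp=optics.camera_params("wrist");A,o=pose(cp,st)
for u,v in [(321,60),(321,100),(321,200),(321,300)]:
    r=ray(cp,[u,v])[0]; print(u,v,injig(o+A@(r*d[v,u])).round(1))
```

```text
True [[-107.2   -0.8   25.8]] [0.6 0.9 4.9] [ 0.17 -0.03  0.04]
321 60 [[-12.3  -0.1  71.2]]
321 100 [[-23.1  -0.1  71.5]]
321 200 [[-52.5  -0.1  71. ]]
321 300 [[-87.2  -0.2  71.1]]
```

Run:
```python
from h import *
R=down(JA)
ctrl.gripper_to(50)
st=sensors.read_state(); print(injig(st["eef_pos"]).round(1),(st["force"]@Rz(JA)).round(1))
ctrl.hold(0.2)
p,d,st=snap("w14"); cp=optics.camera_params("wrist");A,o=pose(cp,st)
for u,v in [(321,60),(321,100),(321,200),(321,300)]:
    r=ray(cp,[u,v])[0]; print(u,v,injig(o+A@(r*d[v,u])).round(1))
ctrl.move_l(st["eef_pos"]+[0,0,70],R,vel=200)
ctrl.move_l(jig((-230,0,110)),R,vel=250)
p,d,st=snap("w15"); print(st["t"])
```

```text
[[-106.7    1.    24. ]] [0.3 0.5 0.7]
321 60 [[-12.1   1.6  70.2]]
321 100 [[-22.7   1.6  69.9]]
321 200 [[-52.    1.5  69.9]]
321 300 [[-87.2   1.5  68.8]]
28.7417
```

View pics/w15.png

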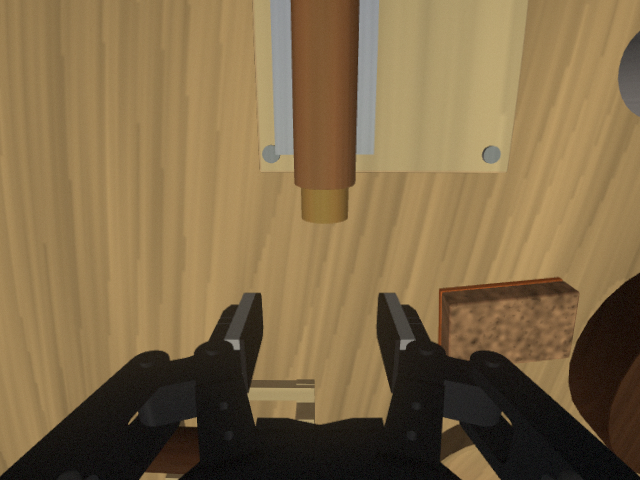

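Run:
```python
from h import *
z=np.load("pics/w15.npz"); d=z["d"]; cp=optics.camera_params("wrist");A,o=pose(cp,z)
for u,v in [(325,215),(325,195),(325,185),(325,178),(325,100),(325,20)]:
    r=ray(cp,[u,v])[0]; print(u,v,injig(o+A@(r*d[v,u])).round(1))
f=lambda p,h:injig(at_z(cp,[p],h,z)).round(1)
print(f((325.2,188),69.5),f((324.5,217),62),f((325,5),65),f((325,150),60))
print(f((274.5,154),40),f((374,154),40))
cv2.imwrite("pics/c16.png",cv2.resize(cv2.imread("pics/w15.png")[130:240,250:400],None,fx=5,fy=5,interpolation=3))
```

```text
325 215 [[-202.5   -0.6   65.3]]
325 195 [[-191.    -0.5   65.4]]
325 185 [[-184.6   -0.5   69.7]]
325 178 [[-180.9   -0.5   69.4]]
325 100 [[-141.1   -0.3   69.5]]
325 20 [[-103.6   -0.2   67.7]]
[[-186.3   -0.6   69.5]] [[-204.6   -0.3   62. ]] [[-96.2  -0.3  65. ]] [[-166.8   -0.5   60. ]]
[[-170.8   30.    40. ]] [[-170.8  -30.5   40. ]]
```

View pics/c16.png

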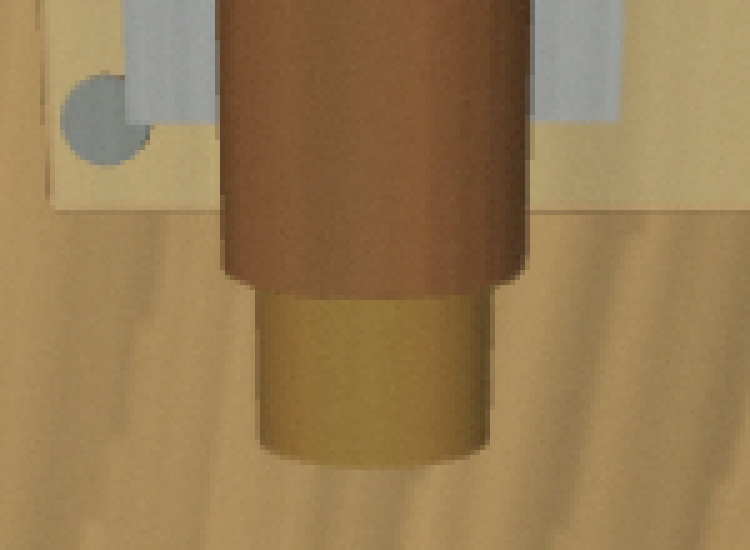

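Run:
```python
from h import *
R=down(JA); Z=27.5; Y=-.3
f=lambda:(sensors.read_state()["force"]@Rz(JA)).round(1)
ctrl.move_l(jig((-200,Y,95)),R,vel=200)
print(ctrl.move_l(jig((-200,Y,Z)),R,vel=120,threshold=10)); ctrl.hold(.2)
ctrl.gripper_to(20,force=30)
st=sensors.read_state(); print(st["grip_width"],injig(st["eef_pos"]).round(1),f(),st["t"])
h=ctrl.move_l(jig((-180,Y,Z)),R,vel=40,threshold=8)
st=sensors.read_state(); print(h,st["grip_width"],injig(st["eef_pos"]).round(1),f())
p,d,st=snap("w17"); print(st["t"])
```

```text
False
26.783752179332453 [[-200.4   -1.4   28.3]] [-0.6 -1.6  2.1] 30.3417
False 26.75240148219288 [[-179.7   -1.4   28.3]] [-2.2 -2.5  4.7]
30.9917
```

View pics/w17.png

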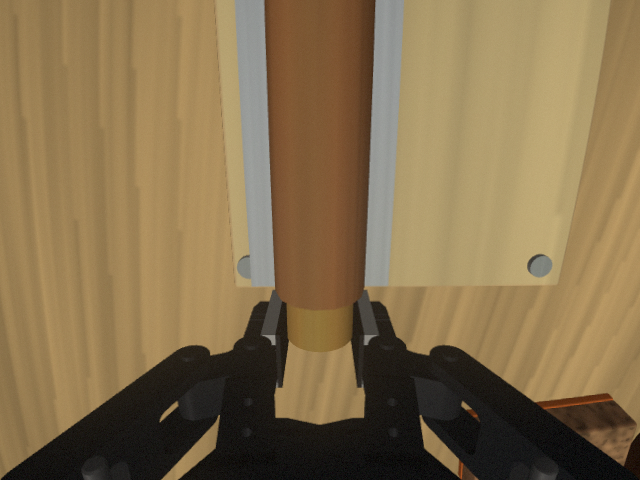

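Run:
```python
from h import *
R=down(JA); Z=27.5; Y=-.3
f=lambda:(sensors.read_state()["force"]@Rz(JA)).round(1)
for x,v in ((-135,50),(-95,50)):
    h=ctrl.move_l(jig((x,Y,Z)),R,vel=v,threshold=9)
    st=sensors.read_state(); print(h,st["grip_width"],injig(st["eef_pos"]).round(1),f(),st["t"])
    if h: break
else:
    h=ctrl.move_l(jig((-74,Y,Z)),R,vel=12,threshold=5)
    st=sensors.read_state(); print(h,st["grip_width"],injig(st["eef_pos"]).round(1),f(),st["t"])
p,d,st=snap("w18"); snap("s18","side")
cv2.imwrite("pics/c18.png",cv2.resize(cv2.imread("pics/s18.png")[170:300,250:380],None,fx=4.5,fy=4.5,interpolation=3))
```

```text
False 26.66877480809202 [[-135.2   -1.3   28.3]] [-3.5 -2.3  7. ] 32.0917
False 26.939398867290663 [[-95.1  -1.3  28.3]] [-2.3 -1.7  6. ] 33.0417
True 26.466287239049066 [[-83.8  -1.3  28.3]] [0.1 0.8 4.3] 34.1083
```

View pics/w18.png

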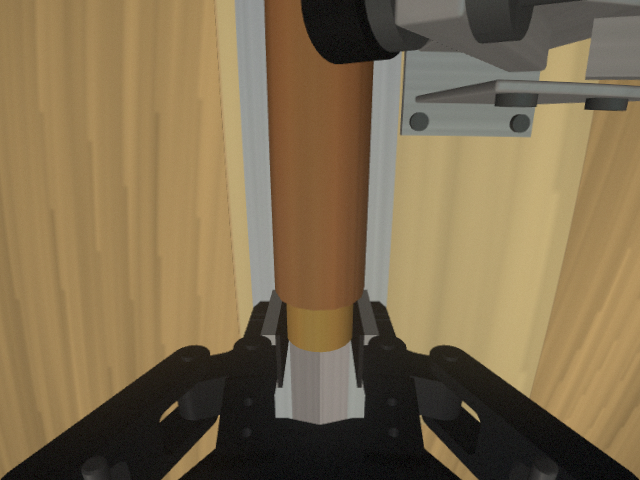

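View pics/c18.png

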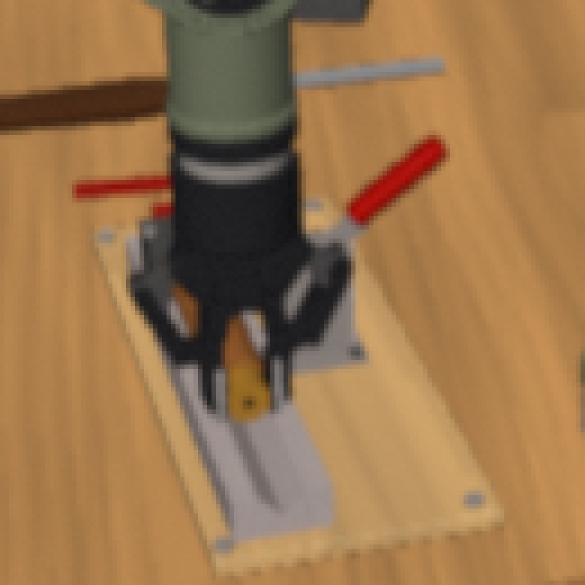

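Run:
```python
from h import *
R=down(JA); Z=27.5; Y=-.3
f=lambda:(sensors.read_state()["force"]@Rz(JA)).round(1)
h=ctrl.move_l(jig((-79,Y,Z)),R,vel=8,threshold=6)
st=sensors.read_state(); print(h,st["grip_width"],injig(st["eef_pos"]).round(1),f(),st["t"])
ctrl.hold(.1); print(f(),injig(sensors.read_state()["eef_pos"]).round(1))
```

```text
True 26.420155421305058 [[-83.8  -1.3  28.3]] [-0.3  0.1  2.9] 34.675
[-0.2 -1.5  2.7] [[-83.8  -1.3  28.4]]
```

Run:
```python
from h import *
R=down(JA)
ctrl.gripper_to(50)
st=sensors.read_state(); ctrl.move_l(st["eef_pos"]+[0,0,120],R,vel=250)
ctrl.move_ptp(jig((-10,-100,230)),R)
p,d,st=snap("w19"); print(st["t"])
cv2.imwrite("pics/c19.png",cv2.resize(cv2.imread("pics/w19.png")[0:330,150:450],None,fx=2,fy=1.8,interpolation=3))
```

```text
36.4
```

View pics/c19.png

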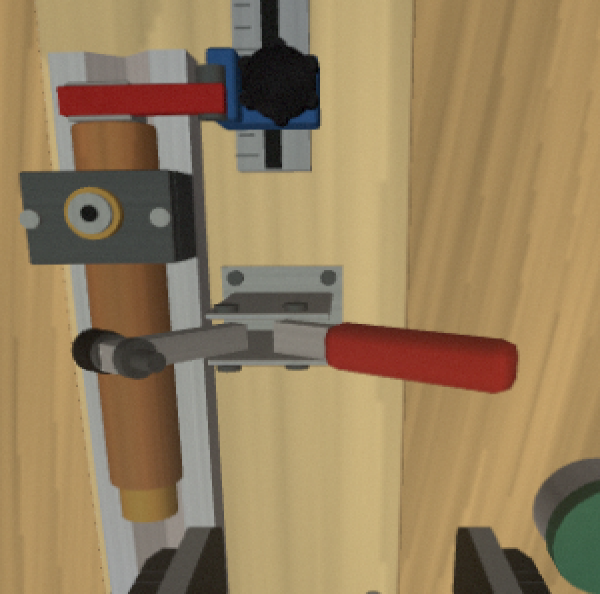

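Run:
```python
from h import *
R=down(JA+np.pi/2); TIP=-13.6
f=lambda:(sensors.read_state()["force"]@Rz(JA)).round(1)
def tgt(ph,ex=0):
    c,s=np.cos(ph),np.sin(ph)
    return jig((15,-78-85*c+16*s+11,84+85*s+16*c+TIP-ex))
ctrl.gripper_to(0)
p=tgt(np.radians(48)); ctrl.move_ptp(p+[0,0,30],R); ctrl.move_l(p,R,vel=120,threshold=10)
for d in (40,33,26,19,13,8,4,1):
    h=ctrl.move_l(tgt(np.radians(d)),R,vel=60,threshold=30); st=sensors.read_state(); print(d,h,f(),injig(st["eef_pos"]).round(1))
    if h: break
else:
    h=ctrl.move_l(tgt(0,6),R,vel=15,threshold=15); st=sensors.read_state(); print(h,f(),injig(st["eef_pos"]).round(1))
print(st["t"])
```

```text
40 False [-0.1 -0.   0.5] [[  15.  -122.3  137.4]]
33 False [ 0.2  1.1 -0.3] [[  14.9 -129.6  129.7]]
26 False [-0.7  0.3 -0.2] [[  15.  -136.4  121.4]]
19 False [-0.8  0.5  0.3] [[  15.  -142.1  112.5]]
13 False [0.9 0.  0.3] [[  15.  -146.1  104.4]]
8 False [-0.3 -0.5  1.2] [[  15.  -148.8   97.4]]
4 False [0.3 0.4 0.8] [[  15.  -150.4   91.7]]
1 False [-0.9  0.6  0.4] [[  15.  -151.6   87.5]]
True [0.5 0.7 4.4] [[  15.  -151.7   86.5]]
41.4917
```

Run:
```python
from h import *
R=down(JA+np.pi/2)
st=sensors.read_state()
h=ctrl.move_l(st["eef_pos"]-[0,0,6],R,vel=12,threshold=24); st=sensors.read_state(); print(h,injig(st["eef_pos"]).round(1),st["force"].round(1))
ctrl.move_l(st["eef_pos"]+[0,0,120],R,vel=200)
ctrl.move_ptp(jig((-30,-60,240)),down(JA))
p,d,st=snap("w20"); print(st["t"])
cv2.imwrite("pics/c20.png",cv2.resize(cv2.imread("pics/w20.png")[0:330,150:500],None,fx=2,fy=1.7,interpolation=3))
```

```text
False [[  15.  -151.9   86. ]] [-10.3  -2.5  22.7]
44.175
```

View pics/c20.png

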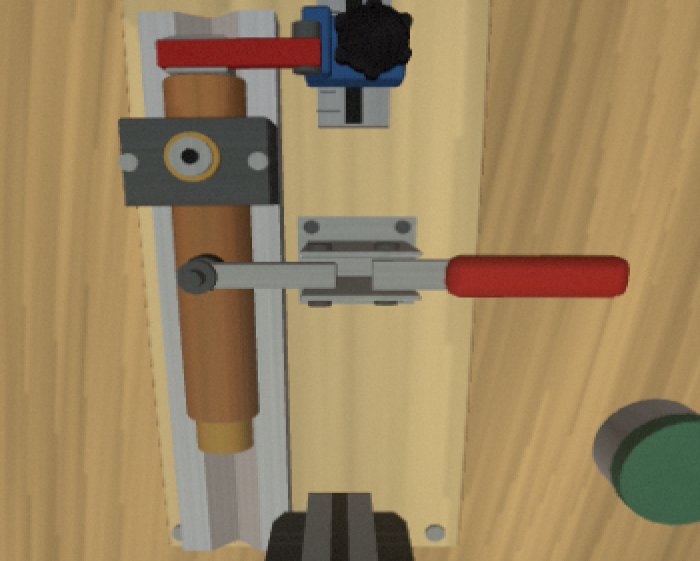

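Run:
```python
from h import *
z=np.load("pics/w20.npz"); d=z["d"]; cp=optics.camera_params("wrist");A,o=pose(cp,z)
for u,v in [(150+460/2,int(275/1.7)),(150+530/2,162),(150+610/2,162),(150+205/2,31),(252,40),(252,42),(252,44),(252,46),(252,48),(252,50),(150+220/2,240)]:
    u=int(u); r=ray(cp,[u,v])[0]; print(u,v,injig(o+A@(r*d[v,u])).round(1))
cv2.imwrite("pics/c21.png",cv2.resize(cv2.imread("pics/w20.png")[5:85,210:370],None,fx=5,fy=5,interpolation=3))
```

```text
380 161 [[  16.  -106.8   99.9]]
415 162 [[  15.4 -135.3   99.7]]
455 162 [[  15.8 -167.6  100.6]]
252 31 [[116.5  -4.1  74.6]]
252 40 [[110.7  -3.1  70.3]]
252 42 [[109.4  -2.8  69.1]]
252 44 [[108.   -2.6  68.3]]
252 46 [[106.4  -2.7  69.1]]
252 48 [[104.9  -2.5  68.5]]
252 50 [[103.5  -2.3  67.7]]
260 240 [[-61.5  -1.8  69.6]]
```

View pics/c21.png

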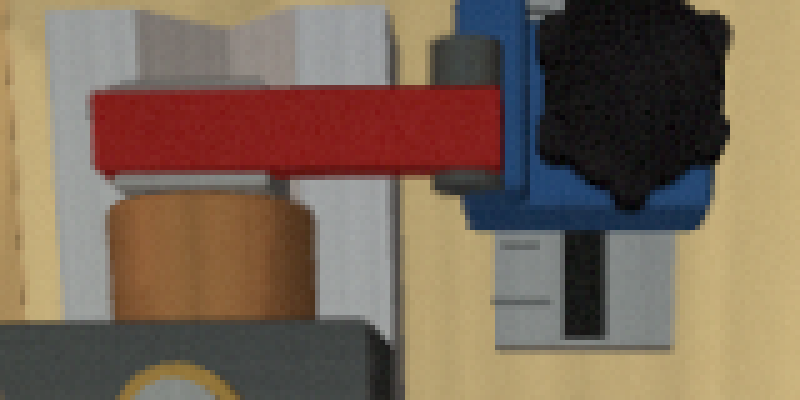

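Run:
```python
from h import *
cp=optics.camera_params("wrist")
for n,u,rng in (("w19",224,range(255,296,2)),("w20",262,range(240,272,2))):
  z=np.load(f"pics/{n}.npz"); d=z["d"]; A,o=pose(cp,z)
  print(n,[tuple(injig(o+A@(ray(cp,[u,v])[0]*d[v,u]))[0,[0,2]].round(1)) for v in rng])
# blank top rim/plate columns by depth in w19
for n,u,rng in (("w19",208,range(50,76,2)),("w20",252,range(30,60,2))):
  z=np.load(f"pics/{n}.npz"); d=z["d"]; A,o=pose(cp,z)
  print(n,[tuple(injig(o+A@(ray(cp,[u,v])[0]*d[v,u]))[0,[0,2]].round(1)) for v in rng])
```

```text
w19 [(np.float64(-53.3), np.float64(67.9)), (np.float64(-55.4), np.float64(67.6)), (np.float64(-57.4), np.float64(67.8)), (np.float64(-58.9), np.float64(68.9)), (np.float64(-61.8), np.float64(67.0)), (np.float64(-63.9), np.float64(66.7)), (np.float64(-65.3), np.float64(68.4)), (np.float64(-67.0), np.float64(69.1)), (np.float64(-68.8), np.float64(69.7)), (np.float64(-72.8), np.float64(65.2)), (np.float64(-74.9), np.float64(65.2)), (np.float64(-77.2), np.float64(64.9)), (np.float64(-79.7), np.float64(64.1)), (np.float64(-81.8), np.float64(64.1)), (np.float64(-83.7), np.float64(64.7)), (np.float64(-85.3), np.float64(65.7)), (np.float64(-87.8), np.float64(65.0)), (np.float64(-89.7), np.float64(65.6)), (np.float64(-108.4), np.float64(33.0)), (np.float64(-111.3), np.float64(31.9)), (np.float64(-113.7), np.float64(32.1))]
w20 [(np.float64(-61.4), np.float64(70.0)), (np.float64(-64.1), np.float64(67.8)), (np.float64(-65.8), np.float64(68.9)), (np.float64(-68.1), np.float64(68.1)), (np.float64(-69.6), np.float64(69.5)), (np.float64(-73.2), np.float64(65.3)), (np.float64(-75.3), np.float64(65.
[... 757 characters left out ...]
float64(106.5), np.float64(69.2)), (np.float64(105.0), np.float64(69.0)), (np.float64(103.4), np.float64(69.4))]
w20 [(np.float64(117.3), np.float64(74.6)), (np.float64(115.8), np.float64(74.7)), (np.float64(114.3), np.float64(74.7)), (np.float64(112.9), np.float64(74.5)), (np.float64(111.2), np.float64(75.7)), (np.float64(110.7), np.float64(70.3)), (np.float64(109.4), np.float64(69.1)), (np.float64(108.0), np.float64(68.3)), (np.float64(106.4), np.float64(69.1)), (np.float64(104.9), np.float64(68.5)), (np.float64(103.5), np.float64(67.7)), (np.float64(49.3), np.float64(395.1)), (np.float64(100.3), np.float64(68.9)), (np.float64(98.8), np.float64(68.2)), (np.float64(97.1), np.float64(69.4))]
```

Unmoved by the clamping: the ferrule end is still at about x −90 and the butt is against the plate at about 110. The handle is level at z 100 and the robot is clear, so I'm handing in.

```bash
python3 -c "
from h import *
ctrl.finish_job(); print(sensors.read_state()['t'])"
```

```text
the job is handed in; nothing more can be done
the job is handed in; nothing more can be done
```

The handle blank is loaded and clamped, and the job was handed in at about 44 s of the 72 s allowed. I flipped the red stop down, laid the blank in the open groove, and released it. I then took it by the ferrule, slid it under the bridge onto the stop, and pressed the clamp handle down.

**Last checks (wrist camera depth, jig frame):**
- **Flip arm:** flat at z 75 mm.
- **Blank:** the butt reads about x +110 mm, with no visible gap to the stop plate, and the ferrule end about −90 mm. Neither moved when the clamp closed.
- **Sliding force:** two slow pushes with 5 and 6 N limits both stopped at the same place. That is well under the 20 N slip limit; I judged the carriage unmoved from the pictures and did not measure its joint.
- **Clamp handle:** level at z 100 mm.

**What disagreed or went wrong:**
- **Fingertips:** `ctrl.tcp_to_tips` says +25 mm, but camera depth and contact put the shut fingertips at about −14 mm in the tool frame. My first flip attempt therefore only nudged the stop arm by about 3°, and I corrected the offset and repeated it.
- **First grasps:** I then applied that offset with the wrong sign, so the next grasp closed above the blank without touching it. The grasp after that held too near the fingertips. I lifted the blank about 20 mm, set it back in its rack place and took it again lower.
- **Grip width:** it read about 34 mm on the 36 mm wood and 27 mm on the 28 mm ferrule. I took this as sensor or pad offset.
- **Bystanders:** I did not measure their positions again at the end. Nothing I saw suggested any had moved.

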